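# Drive a stuck plug out of a centrifuge adapter

### The arm

A 6-joint arm with a two-finger parallel gripper is mounted at the origin on the work surface. World frame = base frame: x ahead of the robot, y to its left, z up, the work surface at z = 0. Lengths are in mm, angles in rad, forces in N, time in s.
With the tool pointing down it reaches from about 350 to 975 mm from the base axis. Payload 7.1 kg.
Tool frame: the origin (TCP) lies at the very end of the fingers, on their centre line; the grasp point (between the pads) lies 19 mm behind it; z points along the fingers, y is the line along which they close (so a half turn about z gives the same grasp; the last joint's range is limited). The gripper opens to 88 mm and grips with 3 to 60 N. Pads are 20 mm wide; open, the fingers measure 115 mm over their backs; the gripper's body (75 mm by 178 mm) begins 61 mm behind the grasp point.
Start: joints at [1.301, 0.423, 1.63, -0, 1.089, -0.019], TCP at [155.08, 605.438, 222.675] pointing down, gripper open.
Joint ranges: [-3, 3], [-0.9, 2.11], [0.09, 2.58], [-1.31, 4.45], [0.11, 2.69], [-2.54, 2.54]. Speed limits (rad/s): [2.39, 2.39, 3.01, 3.14, 3.14, 3.14].

### API

Orientations are given as a rotation vector (axis times angle).
In Python, from workcell import * gives the robot as it stands.
- The arm moves only by the tool step_arm, never from a script. Its argument "deltas" is a list of rows, each a list of 3 entries, a list of its own where there are three numbers: the shift along the tool's x, y, z in units of 300 mm (1.0 is 300 mm), then the turn, a rotation vector about the tool's x, y, z in units of 1.5 rad (1.0 is 1.5 rad), then the gripper command: -1 is shut, 1 is fully open, values between are in proportion. In form: [[[dx, dy, dz], [rx, ry, rz], gripper], ...]. A call has 1 to 20 rows; each row is the pose to reach, as a shift and turn from the pose commanded when the call began, along the tool's axes at that moment; what a row does not reach only later rows make up. A row lasts 1/12 s, in which the tool goes at most 41.7 mm and 7.16 degrees, less where a joint would pass 70% of its speed; a pose out of reach is approached as far as the arm can. A call with a number of a shift or a turn outside -1 to 1 is refused whole. A call with a gripper value outside its range is refused whole. The fingers move at their own pace and stop on an object; the grip force is fixed at half the most. Time passes only in rows, so rows that repeat a pose let the fingers close. It gives the time, the measured TCP pose, the force, the opening and the grip force at its end, in the units of the state.
- get_obs(): the state, without advancing time (a new reading comes with each control period).
- get_image(name): name is "side" or "top"; returns a dict with "pixels" (384x512x3 uint8, red, green, blue), "fx", "fy", "cx", "cy" (pixels), "dist_coeffs" ([k1, k2, p1, p2, k3] as OpenCV has them; the pictures are not rectified), "T" (4x4, takes a point from camera to world coordinates). Camera axes: x right, y down, z forward; pixel columns grow to the right and rows downward; lengths in mm; the calibration is good to about 2 mm. A picture is of the moment at which its call begins. There is no depth.
- close_job(): hands the job in; it is judged then, once.
The state is a dict: "t": time; "qpos": joint angles; "qvel": joint speeds; "joint_torque": joint torques, N m; "ee_pos": TCP position; "orientation": TCP orientation; "ft_force": force on the tool from outside, world axes, zero at the start; "moment": the same for the moment, N m; "width": finger opening in mm; "grasp_force": force on a finger pad.
Only numpy, scipy, OpenCV 4.12 (cv2) and the standard library are available. Lean on these libraries where they do the work, as an engineer would, in place of code of your own. Each camera call takes 0.05 s, during which the arm holds its last target. There are 200 camera calls.

### The job

A plug is stuck in the blue centrifuge adapter on the ejector stand: take the green-handled ejector rod from its rack, feed it through the hole in the yellow guide block and push the plug down out of the bore so that it lies in the catch tray. Then hang the rod back upright in the rack hole it came from, its collar resting on the rack. The hole is off the block's centre to an unmeasured side, so feel or look for it; press gently on block and plug, never harder than 30 N, and leave the other things where they are.

Things in the scene. Friction and masses are not known exactly. Their poses are not given: they have to be found in the camera images.
- stand: Fixed ejector stand: dark base plate 130 x 120 mm, two aluminium cheeks at +y and -y, between them a blue round tube adapter 62 mm across with a vertical through-bore 27 mm wide, from 50 to 96 mm above the bench. Yellow guide block on top, white catch tray beneath, open to +x and -x. Top of cheeks 96 mm up. Origin on the bore's axis at bench height; z up.
- guide_mark (a point): On the bore's axis, level with the top of the yellow guide block (112 mm up; the block is 44 x 44 x 16 mm, hard). Its one vertical through-hole, 14 mm wide with a 1.5 mm countersink, is off-centre: its centre lies 5 mm from this mark. The block is clamped at any angle about the mark, which is not measured: find the hole by feel or by eye. The block does not shift.
- tray (a point): Floor of the white catch tray under the adapter, on the bore's axis, 11 mm above the bench. Tray 122 mm (x) by 84 mm (y), rim 24 mm above the bench, fixed to the stand.
- plug: Orange plug, 25 mm across, 18 mm tall, stuck low in the bore in four sprung rubber pads (56 to 76 mm above the bench). Origin: centre of its underside, 57 to 65 mm up while stuck. It slides down under a push of about 8 to 18 N, comes free once its top is below 56 mm and drops into the tray, where it may land either way up or on its side.
- rod: Green-handled ejector rod, 0.15 kg: steel shaft 12 mm across, 1.5 mm chamfer at the tip, 80 mm long up to a collar 28 mm across and 8 mm thick, then a round handle 20 mm across and 55 mm tall (88 to 143 mm from the tip). Hangs upright in the rack, collar on the rack's top. Origin: centre of the tip's end face; z points to the handle.
- rack: White rod rack, fixed: base 100 x 170 mm, top plate 60 x 170 x 12 mm, upper face 100 mm above the bench, two through-holes 16 mm wide with 2 mm countersunk mouths at y = +42 and -42 mm. Which hole holds which rod varies. Origin: centre of the underside; z up.
- short_rod: Red-handled rod, too short in the shaft (35 mm) for this job, in the rack's other hole: collar and handle like the green one's; origin on its axis, 80 mm below its collar. Leave it alone.
- spare_plug: Spare orange plug standing on the bench, 25 mm across, 18 mm tall, origin at its underside. Leave it alone.
- amber: Amber glass jar, 52 mm across, 100 mm tall, origin at its underside. Bystander.
- clear: Clear glass jar, 52 mm across, 100 mm tall, origin at its underside. Bystander.
- beaker: Glass beaker, 70 mm across, 90 mm tall, origin at its underside. Bystander.
- driver: Screwdriver lying on the bench, bystander; about 0.2 m long and 30 mm thick, lying along its x, origin near its middle.
Mind the look-alikes: they are no part of the job. What is shaped like the stand but purple, red or turquoise is not meant.

How it is judged (in metres and radians):
On the way, in this order (a step that is already met when the one before it is completed fails the run):
1. the rod's tip is through the guide block, 20 mm or more below its top face, over the adapter's bore (z of rod in the frame of stand below 0.092 m and horizontal distance between rod and stand below 0.014 m and angle between rod's own z axis and vertical below 0.15 rad), for 0.05 s.
2. the plug is out of the bore and lies in the catch tray (z of plug in the frame of stand below 0.034 m and x of plug in the frame of stand between -0.065 and 0.065 m and y of plug in the frame of stand between -0.045 and 0.045 m), for 0.2 s.
At the end, for the whole second after the job is handed in: The plug lies at rest in the stand's catch tray (its origin under 34 mm above the stand's foot and within 65 mm in x and 45 mm in y of the stand's axis), and the green-handled rod hangs at rest in its own rack hole, within 8 mm of where it was and upright within 5 degrees (all of step 2 and linear speed of each of plug, rod below 0.02 m/s and distance of rod from where it was at the start of the episode below 0.008 m and angle between rod's own z axis and vertical below 0.09 rad); the robot touches nothing.
It fails at once if the rod is pressed on the stand, its guide block or its adapter with more than 30 N (contact force between rod and stand above 30 N).
It fails at once if the rod presses on the plug with more than 30 N (contact force between rod and plug above 30 N).
It fails at once if the arm or the fingers press on the stand with more than 5 N (contact force between any of the fingers, the arm and stand above 5 N).
It fails at once if a bystander is moved by more than 15 mm (distance of any of short_rod, spare_plug, amber, clear, beaker, driver from where it was at the start of the episode above 0.015 m).
It also fails if it takes over 72 s, if anything falls off the work surface, if the arm or the gripper's body presses on something with over 40 N, if the wrist force passes 120 N, or if a joint passes its speed limit or range.

## Working session

There is one attempt and no reset: what is moved stays moved. The work goes in short steps, Python scripts to look and compute and a tool call to move; the robot and the scene stay as the last step left them, time stands still between calls to the robot, and variables do not carry over. Pictures are saved under pics/ and viewed, at most 10 in all, crops included, and the job is handed in when it is done.

Besides the shell and the picture viewer there is one more tool, called by a JSON object that holds its "op" and its "data", one argument or row to a line. step_arm: Moves the arm, as the interface text tells. Its arguments: {"type":"object","properties":{"deltas":{"type":"array","items":{"type":"array"}}},"required":["deltas"]}

```bash
mkdir -p pics; cat > h.py <<'E'
from workcell import *
import numpy as np, cv2
from scipy.spatial.transform import Rotation as R
def snap(n,f):
    im=get_image(n); cv2.imwrite(f,im["pixels"][:,:,::-1]); np.save(f+'.npy',np.array([{k:im[k] for k in im}],dtype=object),allow_pickle=True); return im
def load(f): return np.load(f+'.npy',allow_pickle=True)[0]
def K(im): return np.array([[im["fx"],0,im["cx"]],[0,im["fy"],im["cy"]],[0,0,1.]])
def ray(im,u,v):
    p=cv2.undistortPoints(np.array([[[u,v]]],float),K(im),np.array(im["dist_coeffs"],float))[0,0]
    T=np.array(im["T"]); return T[:3,3],T[:3,:3]@np.array([p[0],p[1],1])
def atz(im,u,v,z):
    o,d=ray(im,u,v); return o+d*(z-o[2])/d[2]
def proj(im,P):
    T=np.linalg.inv(np.array(im["T"])); r,_=cv2.Rodrigues(T[:3,:3])
    return cv2.projectPoints(np.array(P,float).reshape(-1,1,3),r,T[:3,3],K(im),np.array(im["dist_coeffs"],float))[0][:,0]
E
python3 - <<'E'
from h import *
for n in("top","side"):
    im=snap(n,f"pics/{n}0.png"); print(np.array(im["T"]).round(2),im["fx"])
o=get_obs(); print(o)
E
```

```text
[[-2.00000e-02 -9.90000e-01  1.60000e-01  2.99510e+02]
 [-1.00000e+00  2.00000e-02 -1.00000e-02  6.13000e+01]
 [ 1.00000e-02 -1.60000e-01 -9.90000e-01  1.51664e+03]
 [ 0.00000e+00  0.00000e+00  0.00000e+00  1.00000e+00]] 493.4851990481946
[[ 9.8000e-01 -1.5000e-01  1.7000e-01  3.1823e+02]
 [-2.2000e-01 -6.0000e-01  7.7000e-01 -8.8081e+02]
 [-1.0000e-02 -7.9000e-01 -6.2000e-01  8.2567e+02]
 [ 0.0000e+00  0.0000e+00  0.0000e+00  1.0000e+00]] 418.6867053637761
{'t': 0.1, 'qpos': array([ 1.30098274e+00,  4.23781935e-01,  1.63061497e+00, -1.62818238e-05,
        1.08859848e+00, -1.90190303e-02]), 'qvel': array([ 7.21421054e-05, -1.37277892e-03, -2.86685360e-03, -2.08652417e-03,
       -2.36022410e-03, -5.35214369e-04]), 'joint_torque': array([-3.32215641e-04, -5.45611382e+01, -2.74328381e+01,  6.45088521e-02,
        1.88644230e-02, -3.19250341e-05]), 'ee_pos': array([154.96392596, 604.95925086, 221.96794982]), 'orientation': array([-3.92880197e-01, -3.11673965e+00,  2.18358980e-03]), 'ft_force': array([-0.22973853,  0.55043931,  0.40202189]), 'moment': array([-0.0507887 ,  0.02992819, -0.00116098]), 'grasp_force': 0.0, 'width': 87.95263129634338}
```

View pics/top0.png

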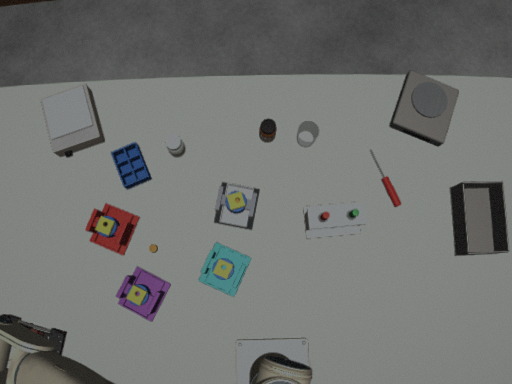

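View pics/side0.png

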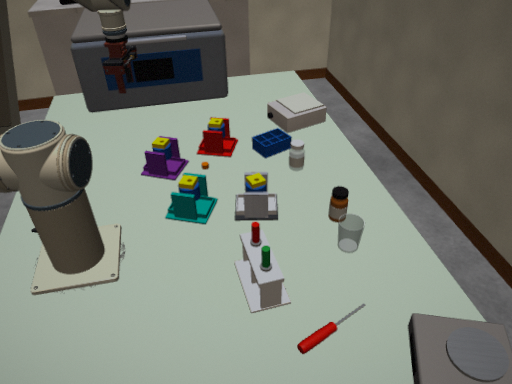

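The top view shows the grey stand with its yellow block at about (237,203), the green rod at (354,213) and the red rod at (325,216). I'll enlarge those two areas.

```bash
python3 - <<'E'
from h import *
im=load("pics/top0.png"); p=im["pixels"][:,:,::-1]
a=cv2.resize(p[178:233,210:265],(550,550)[::1] and (396,396),interpolation=cv2.INTER_CUBIC)
b=cv2.resize(p[195:245,300:370],(396,283),interpolation=cv2.INTER_CUBIC)
c=np.zeros((396,800,3),np.uint8); c[:,:396]=a; c[:283,400:796]=b
cv2.imwrite("pics/c1.png",cv2.convertScaleAbs(c,alpha=1.4))
print("block",atz(im,237,203,112),"rod",atz(im,354,213,163), "red",atz(im,325,216,163))
s=load("pics/side0.png"); print("side rod",atz(s,266,247,163),"block",atz(s,256,180,112))
hsv=cv2.cvtColor(p,cv2.COLOR_BGR2HSV)
for n,i,lo,hi,roi,z in(("top",im,(50,100,40),(75,255,255),(330,190,375,235),163),("side",s,(50,100,40),(75,255,255),(250,235,290,280),135),("top y",im,(24,100,60),(35,255,255),(215,185,260,225),112),("side y",s,(24,100,60),(35,255,255),(240,165,275,200),112)):
    h=cv2.cvtColor(i["pixels"],cv2.COLOR_RGB2HSV);m=cv2.inRange(h,lo,hi);q=np.zeros_like(m);x0,y0,x1,y1=roi;q[y0:y1,x0:x1]=m[y0:y1,x0:x1]
    ys,xs=np.nonzero(q);print(n,len(xs),xs.mean(),ys.mean(),xs.min(),xs.max(),ys.min(),ys.max(),atz(i,xs.mean(),ys.mean(),z).round(1))
E
```

```text
block [508.18214571  93.32672328 112.        ] rod [ 464.88404356 -233.28422881  163.        ] red [ 458.54196775 -151.12876104  163.        ]
side rod [ 470.44799647 -236.66629677  163.        ] block [517.52328613  85.4649082  112.        ]
top 35 354.65714285714284 212.42857142857142 352 358 210 215 [ 466.4 -235.2  163. ]
side 153 265.66013071895424 255.87581699346404 262 269 246 266 [ 469.6 -236.7  135. ]
top y 193 235.4300518134715 200.4663212435233 227 244 192 209 [515.7  97.7 112. ]
side y 195 255.6974358974359 179.46666666666667 246 265 173 187 [517.2  88.3 112. ]
```

View pics/c1.png

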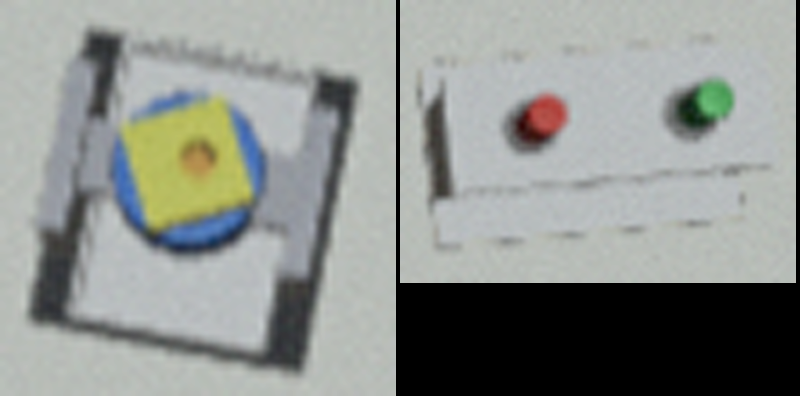

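The side view confirms that the grey-cheeked stand is the right one. In the crop the hole is at full-image pixel (237.0,199.3) and the block's centre at (235.4,200.2). That puts the hole about 5 mm away, toward −y and +x, which matches the given offset.

```bash
cat >> h.py <<'E'
def go(c,t,yc=0,yt=0):
    "commanded pos c, target t, yaw (azimuth of tool y): tool-axis deltas in units"
    y=np.array([np.cos(yc),np.sin(yc),0]);x=np.array([-y[1],y[0],0]);d=np.array(t,float)-c
    return np.round(np.array([d@x,d@y,-d[2]])/300,4), round(-(yt-yc)/1.5,4)
E
python3 - <<'E'
from h import *
print(go([155.08,605.44,222.68],[400,420,260],1.32,0))
im=load("pics/top0.png");f=lambda x,y:(210+(x+.5)/7.2-.5,178+(y+.5)/7.2-.5)
print("hole",atz(im,*f(198,157),112),"cen",atz(im,*f(186.5,163.7),112))
g=lambda x,y:(300+(x+.5)/5.657-.5,195+(y+.5)/5.657-.5)
print("green",atz(im,*g(715,100) if 0 else g(315,100),163))
E
```

```text
(array([-0.9443, -0.3962, -0.1244]), 0.88)
hole [518.73159342  92.93060509 112.        ] cen [516.12367304  97.58060251 112.        ]
green [ 466.85658867 -237.00789912  163.        ]
```

{"op": "step_arm", "data": {
  "deltas": [
    [[-0.9443, -0.3962, -0.1244], [0, 0, 0.88], 1],
    [[-0.9443, -0.3962, -0.1244], [0, 0, 0.88], 1],
    [[-0.9443, -0.3962, -0.1244], [0, 0, 0.88], 1],
    [[-0.9443, -0.3962, -0.1244], [0, 0, 0.88], 1],
    [[-0.9443, -0.3962, -0.1244], [0, 0, 0.88], 1],
    [[-0.9443, -0.3962, -0.1244], [0, 0, 0.88], 1],
    [[-0.9443, -0.3962, -0.1244], [0, 0, 0.88], 1],
    [[-0.9443, -0.3962, -0.1244], [0, 0, 0.88], 1],
    [[-0.9443, -0.3962, -0.1244], [0, 0, 0.88], 1],
    [[-0.9443, -0.3962, -0.1244], [0, 0, 0.88], 1],
    [[-0.9443, -0.3962, -0.1244], [0, 0, 0.88], 1],
    [[-0.9443, -0.3962, -0.1244], [0, 0, 0.88], 1],
    [[-0.9443, -0.3962, -0.1244], [0, 0, 0.88], 1]
  ]
}}

```text
t: 1.18
ee_pos: [399.9, 419.8, 259.7]
orientation: [2.219, 2.224, -0.001]
ft_force: [-0.2, 1.5, 0.3]
width: 87.6
grasp_force: 0.0
```

{"op": "step_arm", "data": {
  "deltas": [
    [[-1, 0.1667, 0], [0, 0, 0], 1],
    [[-1, 0.1667, 0], [0, 0, 0], 1],
    [[-1, 0.1667, 0], [0, 0, 0], 1],
    [[-1, 0.1667, 0], [0, 0, 0], 1],
    [[-1, 0.1667, 0], [0, 0, 0], 1],
    [[-1, 0.1667, 0], [0, 0, 0], 1],
    [[-1, 0.1667, 0], [0, 0, 0], 1],
    [[-1, 0.1667, 0], [0, 0, 0], 1]
  ]
}}

```text
t: 1.85
ee_pos: [450.0, 116.1, 260.0]
orientation: [2.22, 2.221, -0.001]
ft_force: [0.3, 0.6, -0.6]
width: 88.1
grasp_force: 0.0
```

{"op": "step_arm", "data": {
  "deltas": [
    [[-1, 0.06, 0], [0, 0, 0], 1],
    [[-1, 0.06, 0], [0, 0, 0], 1],
    [[-1, 0.06, 0], [0, 0, 0], 1],
    [[-1, 0.06, 0], [0, 0, 0], 1],
    [[-1, 0.06, 0], [0, 0, 0], 1],
    [[-1, 0.06, 0], [0, 0, 0], 1],
    [[-1, 0.06, 0], [0, 0, 0], 1],
    [[-1, 0.06, 0], [0, 0, 0], 1]
  ]
}}

```text
t: 2.52
ee_pos: [468.4, -184.8, 260.2]
orientation: [2.221, 2.219, -0.001]
ft_force: [-0.7, 0.1, -0.3]
width: 87.6
grasp_force: 0.0
```

{"op": "step_arm", "data": {
  "deltas": [
    [[-0.1883, 0, 0], [0, 0, 0], 1],
    [[-0.1883, 0, 0], [0, 0, 0], 1],
    [[-0.1883, 0, 0.25], [0, 0, 0], 1],
    [[-0.1883, 0, 0.25], [0, 0, 0], 1],
    [[-0.1883, 0, 0.25], [0, 0, 0], 1],
    [[-0.1883, 0, 0.25], [0, 0, 0], 1]
  ]
}}

```text
t: 3.02
ee_pos: [467.0, -235.4, 183.9]
orientation: [-2.216, -2.22, 0.002]
ft_force: [1.0, 0.6, 1.6]
width: 87.8
grasp_force: 0.0
```

```bash
python3 - <<'E'
from h import *
print(get_obs()["ee_pos"])
a=snap("side","pics/s1.png");b=snap("top","pics/t1.png")
P=[468,-236.5,163]
(u,v),=proj(a,[468,-236.5,163]);u,v=int(u),int(v)
c=np.zeros((560,800,3),np.uint8)
c[:,:396]=cv2.resize(a["pixels"][v-50:v+50,u-35:u+35,::-1],(396,560),interpolation=cv2.INTER_CUBIC)
(u,v),=proj(b,[468,-236.5,163]);u,v=int(u),int(v)
c[:396,400:796]=cv2.resize(b["pixels"][v-35:v+35,u-35:u+35,::-1],(396,396),interpolation=cv2.INTER_CUBIC)
cv2.imwrite("pics/c2.png",cv2.convertScaleAbs(c,alpha=1.4))
E
```

```text
[ 466.98607549 -235.44714441  183.94421373]
```

View pics/c2.png

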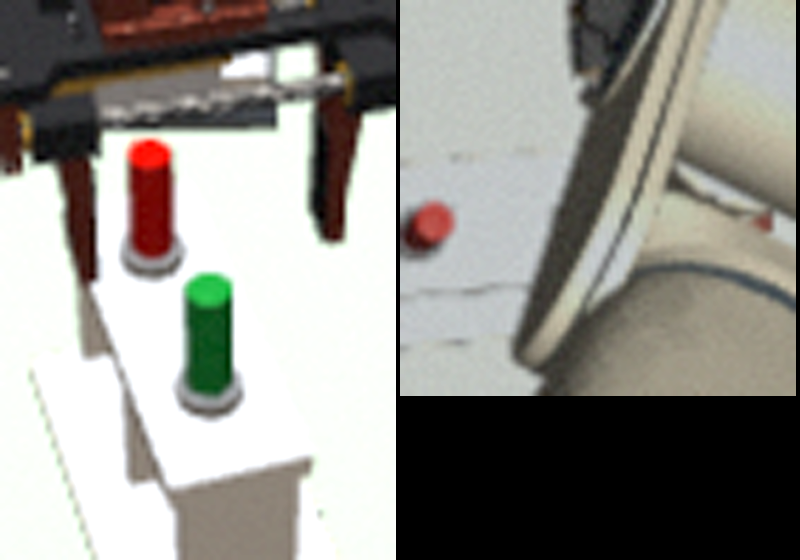

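The fingers straddle the green handle in the side view: the tips are at crop (83,280) and (330,240) and the handle is at (208,290). I'll go down and grip it.

{"op": "step_arm", "data": {
  "deltas": [
    [[0, 0, 0.1], [0, 0, 0], 1],
    [[0, 0, 0.18], [0, 0, 0], 1],
    [[0, 0, 0.22], [0, 0, 0], 1],
    [[0, 0, 0.2433], [0, 0, 0], 1],
    [[0, 0, 0.2433], [0, 0, 0], 1],
    [[0, 0, 0.2433], [0, 0, 0], 1]
  ]
}}

```text
t: 3.62
ee_pos: [469.1, -236.8, 113.5]
orientation: [2.219, 2.221, 0.001]
ft_force: [1.0, 0.3, -0.6]
width: 87.7
grasp_force: 0.0
```

{"op": "step_arm", "data": {
  "deltas": [
    [[0, 0, 0], [0, 0, 0], -1],
    [[0, 0, 0], [0, 0, 0], -1],
    [[0, 0, 0], [0, 0, 0], -1],
    [[0, 0, 0], [0, 0, 0], -1],
    [[0, 0, 0], [0, 0, 0], -1],
    [[0, 0, 0], [0, 0, 0], -1],
    [[0, 0, 0], [0, 0, 0], -1],
    [[0, 0, 0], [0, 0, 0], -1],
    [[0, 0, 0], [0, 0, 0], -1],
    [[0, 0, 0], [0, 0, 0], -1]
  ]
}}

```text
t: 4.45
ee_pos: [468.0, -236.5, 112.0]
orientation: [-2.221, -2.221, 0.0]
ft_force: [0.5, 0.0, -0.7]
width: 24.6
grasp_force: 0.0
```

{"op": "step_arm", "data": {
  "deltas": [
    [[0, 0, 0], [0, 0, 0], -1],
    [[0, 0, 0], [0, 0, 0], -1],
    [[0, 0, 0], [0, 0, 0], -1],
    [[0, 0, 0], [0, 0, 0], -1]
  ]
}}

```text
t: 4.78
ee_pos: [467.9, -236.5, 112.0]
orientation: [-2.221, -2.221, 0.0]
ft_force: [-0.0, -0.3, -0.2]
width: 19.7
grasp_force: 30.0
```

{"op": "step_arm", "data": {
  "deltas": [
    [[0, 0, -0.06], [0, 0, 0], -1],
    [[0, 0, -0.14], [0, 0, 0], -1],
    [[0, 0, -0.28], [0, 0, 0], -1],
    [[0, 0, -0.4], [0, 0, 0], -1],
    [[0, 0, -0.5], [0, 0, 0], -1],
    [[0, 0, -0.54], [0, 0, 0], -1],
    [[0, 0, -0.54], [0, 0, 0], -1],
    [[0, 0, -0.54], [0, 0, 0], -1]
  ]
}}

```text
t: 5.45
ee_pos: [468.0, -236.5, 274.1]
orientation: [2.221, 2.221, 0.0]
ft_force: [-0.5, 0.8, -2.2]
width: 19.6
grasp_force: 30.0
```

{"op": "step_arm", "data": {
  "deltas": [
    [[0.1, 0.02, 0], [0, 0, 0], -1],
    [[0.2, 0.03, 0], [0, 0, 0], -1],
    [[0.3, 0.05, 0], [0, 0, 0], -1],
    [[0.4, 0.07, 0], [0, 0, 0], -1],
    [[0.5, 0.09, 0], [0, 0, 0], -1],
    [[0.6, 0.1, 0], [0, 0, 0], -1],
    [[0.7, 0.12, 0], [0, 0, 0], -1],
    [[0.8, 0.14, 0], [0, 0, 0], -1],
    [[0.9, 0.16, 0], [0, 0, 0], -1],
    [[0.97, 0.16, 0.03], [0, 0, 0], -1],
    [[1, 0.16, 0.06], [0, 0, 0], -1],
    [[1, 0.16, 0.06], [0, 0, 0], -1]
  ]
}}

```text
t: 6.45
ee_pos: [513.7, 64.7, 252.3]
orientation: [-2.216, -2.221, 0.008]
ft_force: [-0.1, 0.1, -1.8]
width: 19.8
grasp_force: 30.0
```

{"op": "step_arm", "data": {
  "deltas": [
    [[0.06, 0, 0.05], [0, 0, 0], -1],
    [[0.0983, 0.0, 0.08], [0, 0, 0], -1],
    [[0.0983, 0, 0.1], [0, 0, 0], -1],
    [[0.0983, 0, 0.1], [0, 0, 0], -1],
    [[0.0983, 0, 0.1], [0, 0, 0], -1]
  ]
}}

```text
t: 6.87
ee_pos: [515.7, 92.1, 225.5]
orientation: [-2.221, -2.221, 0.002]
ft_force: [-0.8, 1.4, -0.4]
width: 19.5
grasp_force: 30.0
```

```bash
python3 - <<'E'
from h import *
print(get_obs()["ee_pos"])
a=snap("side","pics/s2.png");b=snap("top","pics/t2.png")
c=np.zeros((560,800,3),np.uint8)
(u,v),=proj(a,[516,97,130]);u,v=int(u),int(v);print(u,v)
c[:,:396]=cv2.resize(a["pixels"][v-50:v+50,u-35:u+35,::-1],(396,560),interpolation=cv2.INTER_CUBIC)
(u,v),=proj(b,[516,97,112]);u,v=int(u),int(v);print(u,v)
c[:396,400:796]=cv2.resize(b["pixels"][v-35:v+35,u-35:u+35,::-1],(396,396),interpolation=cv2.INTER_CUBIC)
cv2.imwrite("pics/c3.png",cv2.convertScaleAbs(c,alpha=1.2))
E
```

```text
[515.70132336  92.08232729 225.54221195]
254 172
235 200
```

View pics/c3.png

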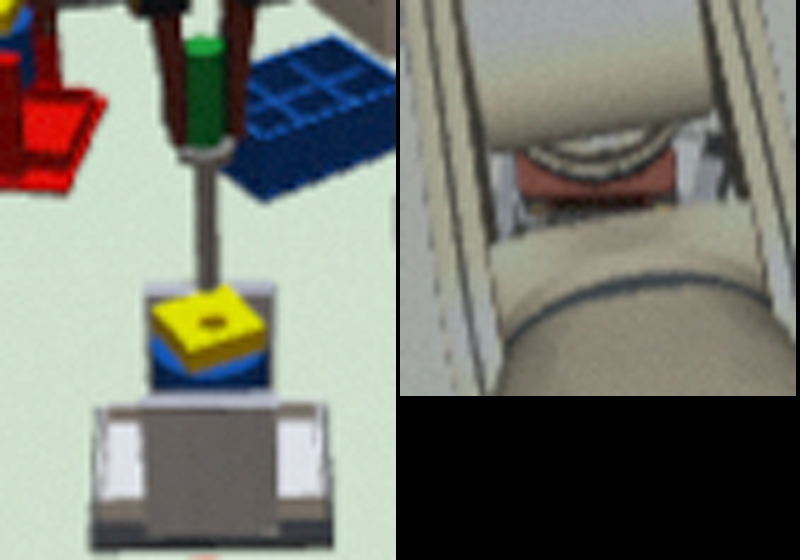

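In the side crop the hole is at (212,321) and the rod tip at (206,286). The arm blocks the top view of the block.

```bash
python3 - <<'E'
from h import *
a=load("pics/s2.png");f=lambda x,y:(219+(x+.5)/5.657-.5,122+(y+.5)/5.6-.5)
print("hole",atz(a,*f(212,321),112)); print("tip",atz(a,*f(206,287),133.5),f(206,287),proj(a,[515.7,92.1,133.5]))
print("block cen",[atz(a,*f(*p),112).round(1) for p in((150,321),(234,287),(267,323),(186,358))])
E
```

```text
hole [518.86677746  90.71177576 112.        ]
tip [516.28147437  91.45393548 133.5       ] (255.00344705674385, 172.83928571428572) [[254.75907164 172.74227122]]
block cen [array([487.8,  98.3, 112. ]), array([536.7, 118.1, 112. ]), array([546. ,  82.2, 112. ]), array([499.2,  62.3, 112. ])]
```

{"op": "step_arm", "data": {
  "deltas": [
    [[-0.0027, 0.009, 0.03], [0, 0, 0], -1],
    [[-0.0027, 0.009, 0.06], [0, 0, 0], -1],
    [[-0.0027, 0.009, 0.06], [0, 0, 0], -1],
    [[-0.0027, 0.009, 0.06], [0, 0, 0], -1],
    [[-0.0027, 0.009, 0.06], [0, 0, 0], -1]
  ]
}}

```text
t: 7.38
ee_pos: [518.6, 92.1, 207.8]
orientation: [-2.221, -2.221, 0.001]
ft_force: [0.5, 1.7, -0.7]
width: 19.9
grasp_force: 30.0
```

```bash
python3 - <<'E'
from h import *
o=get_obs();print(o["ee_pos"],o["ft_force"])
a=snap("side","pics/s3.png")
c=cv2.resize(a["pixels"][150:200,225:285,::-1],(720,600),interpolation=cv2.INTER_CUBIC)
cv2.imwrite("pics/c4.png",cv2.convertScaleAbs(c,alpha=1.1))
E
```

```text
[518.61369547  92.09682095 207.81229687] [ 0.537204    1.66601093 -0.69716083]
```

View pics/c4.png

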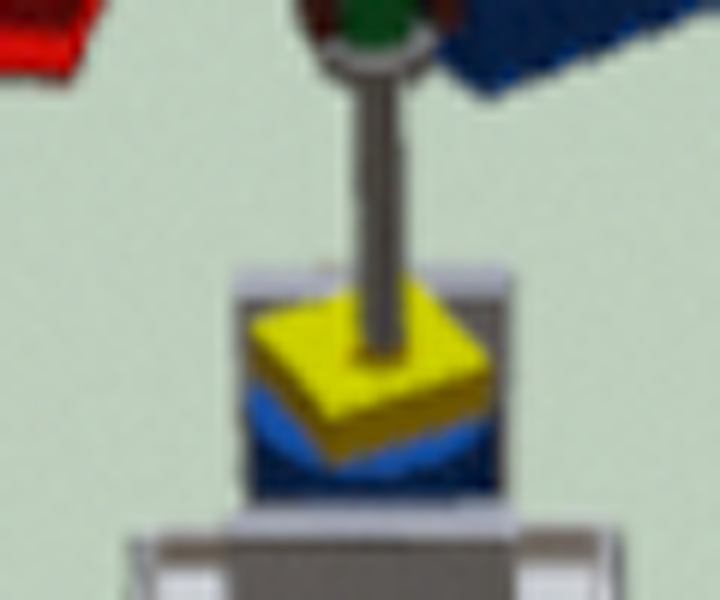

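The tip sits right over the hole in the side view: the hole spans columns 350–408 and the rod 360–400. I'll descend gently.

{"op": "step_arm", "data": {
  "deltas": [
    [[0, 0, 0.006], [0, 0, 0], -1],
    [[0, 0, 0.012], [0, 0, 0], -1],
    [[0, 0, 0.016], [0, 0, 0], -1],
    [[0, 0, 0.02], [0, 0, 0], -1],
    [[0, 0, 0.02], [0, 0, 0], -1]
  ]
}}

```text
t: 7.85
ee_pos: [518.5, 92.3, 201.8]
orientation: [-2.221, -2.221, 0.0]
ft_force: [-0.7, 1.0, -1.6]
width: 19.7
grasp_force: 30.0
```

{"op": "step_arm", "data": {
  "deltas": [
    [[0, 0, 0.006], [0, 0, 0], -1],
    [[0, 0, 0.012], [0, 0, 0], -1],
    [[0, 0, 0.018], [0, 0, 0], -1],
    [[0, 0, 0.02], [0, 0, 0], -1],
    [[0, 0, 0.02], [0, 0, 0], -1]
  ]
}}

```text
t: 8.27
ee_pos: [518.5, 92.2, 195.7]
orientation: [-2.221, -2.221, 0.001]
ft_force: [-0.1, 1.2, -2.5]
width: 19.4
grasp_force: 30.0
```

{"op": "step_arm", "data": {
  "deltas": [
    [[0, 0, 0.01], [0, 0, 0], -1],
    [[0, 0, 0.02], [0, 0, 0], -1],
    [[0, 0, 0.03], [0, 0, 0], -1],
    [[0, 0, 0.04], [0, 0, 0], -1],
    [[0, 0, 0.04], [0, 0, 0], -1],
    [[0, 0, 0.04], [0, 0, 0], -1]
  ]
}}

```text
t: 8.77
ee_pos: [518.5, 92.1, 183.6]
orientation: [-2.221, -2.221, 0.001]
ft_force: [-0.7, 1.2, -3.1]
width: 19.5
grasp_force: 30.0
```

{"op": "step_arm", "data": {
  "deltas": [
    [[0, 0, 0.006], [0, 0, 0], -1],
    [[0, 0, 0.012], [0, 0, 0], -1],
    [[0, 0, 0.018], [0, 0, 0], -1],
    [[0, 0, 0.022], [0, 0, 0], -1],
    [[0, 0, 0.026], [0, 0, 0], -1],
    [[0, 0, 0.03], [0, 0, 0], -1],
    [[0, 0, 0.034], [0, 0, 0], -1],
    [[0, 0, 0.038], [0, 0, 0], -1],
    [[0, 0, 0.042], [0, 0, 0], -1],
    [[0, 0, 0.046], [0, 0, 0], -1]
  ]
}}

```text
t: 9.6
ee_pos: [518.7, 92.2, 170.1]
orientation: [-2.221, -2.221, 0.0]
ft_force: [-2.2, 2.2, 0.3]
width: 19.4
grasp_force: 30.0
```

{"op": "step_arm", "data": {
  "deltas": [
    [[0, 0, 0.003], [0, 0, 0], -1],
    [[0, 0, 0.006], [0, 0, 0], -1],
    [[0, 0, 0.009], [0, 0, 0], -1],
    [[0, 0, 0.012], [0, 0, 0], -1],
    [[0, 0, 0.015], [0, 0, 0], -1]
  ]
}}

```text
t: 10.02
ee_pos: [519.1, 92.4, 167.1]
orientation: [2.221, 2.221, 0.002]
ft_force: [-6.2, 2.1, 13.2]
width: 19.6
grasp_force: 30.0
```

{"op": "step_arm", "data": {
  "deltas": [
    [[0, 0, 0.003], [0, 0, 0], -1],
    [[0, 0, 0.006], [0, 0, 0], -1],
    [[0, 0, 0.009], [0, 0, 0], -1],
    [[0, 0, 0.012], [0, 0, 0], -1],
    [[0, 0, 0.015], [0, 0, 0], -1]
  ]
}}

```text
t: 10.43
ee_pos: [519.1, 92.4, 162.7]
orientation: [2.221, 2.221, 0.002]
ft_force: [-6.7, 3.1, 15.9]
width: 19.6
grasp_force: 30.0
```

{"op": "step_arm", "data": {
  "deltas": [
    [[0.001, -0.002, 0.004], [0, 0, 0], -1],
    [[0.001, -0.002, 0.008], [0, 0, 0], -1],
    [[0.001, -0.002, 0.012], [0, 0, 0], -1],
    [[0.001, -0.002, 0.016], [0, 0, 0], -1],
    [[0.001, -0.002, 0.02], [0, 0, 0], -1]
  ]
}}

```text
t: 10.85
ee_pos: [518.9, 92.5, 157.0]
orientation: [2.22, 2.221, 0.002]
ft_force: [-5.9, 1.7, 17.0]
width: 19.4
grasp_force: 30.0
```

{"op": "step_arm", "data": {
  "deltas": [
    [[0, -0.001, 0.004], [0, 0, 0], -1],
    [[0, -0.001, 0.008], [0, 0, 0], -1],
    [[0, -0.001, 0.012], [0, 0, 0], -1],
    [[0, -0.001, 0.016], [0, 0, 0], -1],
    [[0, -0.001, 0.02], [0, 0, 0], -1],
    [[0, -0.001, 0.024], [0, 0, 0], -1]
  ]
}}

```text
t: 11.35
ee_pos: [518.5, 92.5, 148.7]
orientation: [2.22, 2.221, 0.002]
ft_force: [-1.0, 1.7, 0.7]
width: 19.9
grasp_force: 30.0
```

{"op": "step_arm", "data": {
  "deltas": [
    [[0, 0, 0.004], [0, 0, 0], -1],
    [[0, 0, 0.008], [0, 0, 0], -1],
    [[0, 0, 0.012], [0, 0, 0], -1],
    [[0, 0, 0.016], [0, 0, 0], -1],
    [[0, 0, 0.02], [0, 0, 0], -1],
    [[0, 0, 0.022], [0, 0, 0], -1]
  ]
}}

```text
t: 11.85
ee_pos: [517.8, 92.4, 141.1]
orientation: [2.221, 2.221, -0.0]
ft_force: [0.3, -0.3, -0.6]
width: 19.9
grasp_force: 30.0
```

{"op": "step_arm", "data": {
  "deltas": [
    [[0, 0, 0.006], [0, 0, 0], -1],
    [[0, 0, 0.012], [0, 0, 0], -1],
    [[0, 0, 0.018], [0, 0, 0], -1],
    [[0, 0, 0.022], [0, 0, 0], -1],
    [[0, 0, 0.022], [0, 0, 0], -1]
  ]
}}

```text
t: 12.27
ee_pos: [517.6, 92.4, 134.5]
orientation: [-2.221, -2.221, 0.001]
ft_force: [0.2, -0.3, -1.5]
width: 19.5
grasp_force: 30.0
```

```bash
python3 - <<'E'
from h import *
a=snap("side","pics/s4.png");b=snap("top","pics/t4.png")
c=np.zeros((600,800,3),np.uint8)
c[:,:398]=cv2.resize(a["pixels"][140:230,225:285,::-1],(398,600),interpolation=cv2.INTER_CUBIC)
c[:396,400:796]=cv2.resize(b["pixels"][172:242,202:272,::-1],(396,396),interpolation=cv2.INTER_CUBIC)
cv2.imwrite("pics/c5.png",cv2.convertScaleAbs(c,alpha=1.2))
E
```

```text
(no output)
```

View pics/c5.png

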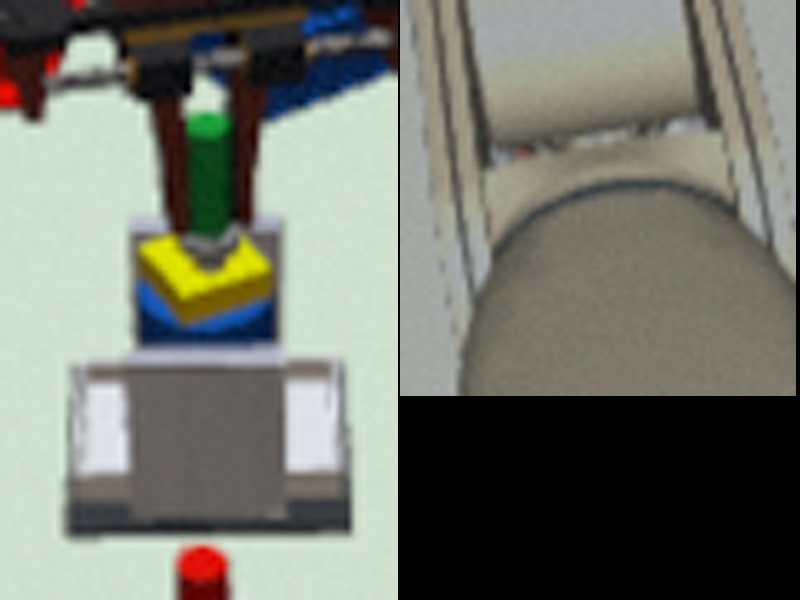

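The collar sits just above the block at crop (210,240), so the tip is about 42 mm up. The contact force is gone, so the plug must have dropped free. I'll withdraw and go back to the rack.

{"op": "step_arm", "data": {
  "deltas": [
    [[0, 0, -0.03], [0, 0, 0], -1],
    [[0, 0, -0.07], [0, 0, 0], -1],
    [[0, 0, -0.12], [0, 0, 0], -1],
    [[0, 0, -0.18], [0, 0, 0], -1],
    [[0, 0, -0.24], [0, 0, 0], -1],
    [[0, 0, -0.3], [0, 0, 0], -1],
    [[0, 0, -0.4], [0, 0, 0], -1],
    [[0, 0, -0.4667], [0, 0, 0], -1],
    [[0, 0, -0.4667], [0, 0, 0], -1],
    [[0, 0, -0.4667], [0, 0, 0], -1]
  ]
}}

```text
t: 13.2
ee_pos: [518.3, 92.5, 276.1]
orientation: [2.22, 2.22, 0.004]
ft_force: [0.1, -0.4, -1.4]
width: 19.9
grasp_force: 30.0
```

{"op": "step_arm", "data": {
  "deltas": [
    [[-0.05, -0.01, 0], [0, 0, 0], -1],
    [[-0.1, -0.02, 0], [0, 0, 0], -1],
    [[-0.2, -0.03, 0], [0, 0, 0], -1],
    [[-0.3, -0.05, 0], [0, 0, 0], -1],
    [[-0.4, -0.07, 0], [0, 0, 0], -1],
    [[-0.5, -0.09, 0], [0, 0, 0], -1],
    [[-0.6, -0.1, 0], [0, 0, 0], -1],
    [[-0.7, -0.12, 0], [0, 0, 0], -1],
    [[-0.8, -0.14, 0], [0, 0, 0], -1],
    [[-0.9, -0.16, 0], [0, 0, 0], -1],
    [[-0.97, -0.166, 0], [0, 0, 0], -1],
    [[-1, -0.166, 0], [0, 0, 0], -1]
  ]
}}

```text
t: 14.2
ee_pos: [466.5, -209.5, 273.1]
orientation: [-2.222, -2.217, 0.002]
ft_force: [-0.1, 0.9, -1.4]
width: 19.5
grasp_force: 30.0
```

{"op": "step_arm", "data": {
  "deltas": [
    [[-0.06, 0, 0], [0, 0, 0], -1],
    [[-0.0966, 0, 0.1], [0, 0, 0], -1],
    [[-0.0966, 0, 0.18], [0, 0, 0], -1],
    [[-0.0966, 0, 0.24], [0, 0, 0], -1],
    [[-0.0966, 0, 0.24], [0, 0, 0], -1],
    [[-0.0966, 0, 0.24], [0, 0, 0], -1]
  ]
}}

```text
t: 14.7
ee_pos: [467.1, -235.5, 201.4]
orientation: [-2.218, -2.219, 0.002]
ft_force: [0.7, -0.2, -0.4]
width: 19.6
grasp_force: 30.0
```

```bash
python3 - <<'E'
from h import *
o=get_obs();print(o["ee_pos"],o["ft_force"])
a=snap("side","pics/s5.png");b=snap("top","pics/t5.png")
c=np.zeros((600,800,3),np.uint8)
c[:,:398]=cv2.resize(a["pixels"][210:300,235:295,::-1],(398,600),interpolation=cv2.INTER_CUBIC)
c[:396,400:796]=cv2.resize(b["pixels"][178:233,210:265,::-1],(396,396),interpolation=cv2.INTER_CUBIC)
cv2.imwrite("pics/c6.png",cv2.convertScaleAbs(c,alpha=1.3))
print(proj(a,[468,-236.5,o["ee_pos"][2]-92]),proj(a,[468,-236.5,100]))
E
```

```text
[ 467.1053845  -235.49419236  201.38711676] [ 0.71789899 -0.23015175 -0.38951476]
[[265.01278983 263.68952665]] [[265.02989482 266.46971521]]
```

View pics/c6.png

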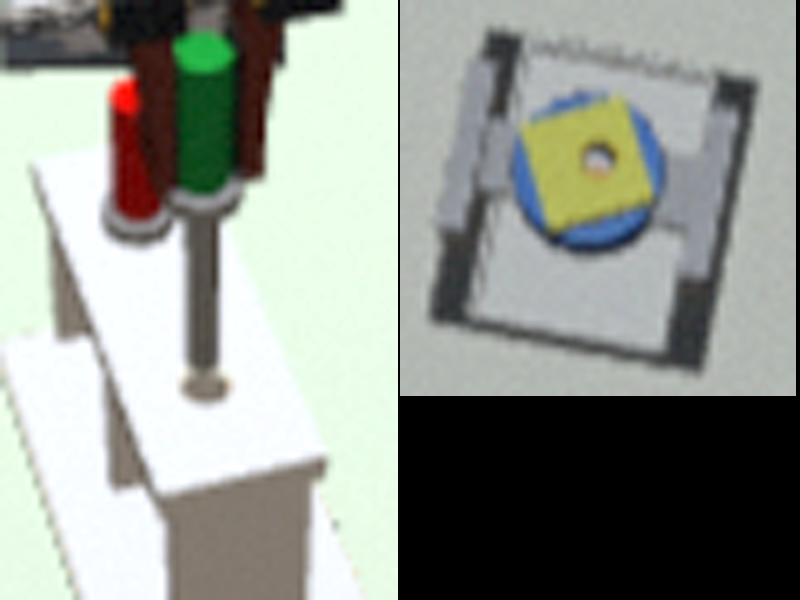

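The top view now shows the white tray floor with a trace of orange through the bore, so the plug is out. The rod tip at (203,368) lines up with the rack hole at (205,385). I'll lower it.

{"op": "step_arm", "data": {
  "deltas": [
    [[0, 0, 0.01], [0, 0, 0], -1],
    [[0, 0, 0.02], [0, 0, 0], -1],
    [[0, 0, 0.03], [0, 0, 0], -1],
    [[0, 0, 0.045], [0, 0, 0], -1],
    [[0, 0, 0.06], [0, 0, 0], -1],
    [[0, 0, 0.08], [0, 0, 0], -1],
    [[0, 0, 0.08], [0, 0, 0], -1]
  ]
}}

```text
t: 15.38
ee_pos: [467.3, -236.2, 177.5]
orientation: [-2.22, -2.22, 0.001]
ft_force: [0.0, 0.3, -0.8]
width: 19.8
grasp_force: 30.0
```

{"op": "step_arm", "data": {
  "deltas": [
    [[0, 0, 0.03], [0, 0, 0], -1],
    [[0, 0, 0.07], [0, 0, 0], -1],
    [[0, 0, 0.11], [0, 0, 0], -1],
    [[0, 0, 0.15], [0, 0, 0], -1],
    [[0, 0, 0.18], [0, 0, 0], -1],
    [[0, 0, 0.2], [0, 0, 0], -1],
    [[0, 0, 0.206], [0, 0, 0], -1],
    [[0, 0, 0.212], [0, 0, 0], -1],
    [[0, 0, 0.216], [0, 0, 0], -1],
    [[0, 0, 0.216], [0, 0, 0], -1]
  ]
}}

```text
t: 16.22
ee_pos: [468.2, -236.6, 114.2]
orientation: [2.221, 2.221, 0.0]
ft_force: [0.2, -0.5, -1.2]
width: 19.6
grasp_force: 30.0
```

{"op": "step_arm", "data": {
  "deltas": [
    [[0, 0, 0.003], [0, 0, 0], -1],
    [[0, 0, 0.006], [0, 0, 0], -1],
    [[0, 0, 0.007], [0, 0, 0], -1],
    [[0, 0, 0.007], [0, 0, 0], -1],
    [[0, 0, 0.007], [0, 0, 0], -1]
  ]
}}

```text
t: 16.63
ee_pos: [468.1, -236.5, 112.0]
orientation: [2.221, 2.221, 0.0]
ft_force: [-0.6, 0.3, -1.2]
width: 19.6
grasp_force: 30.0
```

{"op": "step_arm", "data": {
  "deltas": [
    [[0, 0, 0.002], [0, 0, 0], -1],
    [[0, 0, 0.004], [0, 0, 0], -1],
    [[0, 0, 0.004], [0, 0, 0], -1]
  ]
}}

```text
t: 16.88
ee_pos: [468.1, -236.6, 111.9]
orientation: [2.221, 2.221, 0.0]
ft_force: [-4.5, 1.4, 12.5]
width: 19.6
grasp_force: 30.0
```

Contact: the collar is resting on the rack. I'll open and retreat.

{"op": "step_arm", "data": {
  "deltas": [
    [[0, 0, -0.003], [0, 0, 0], -1],
    [[0, 0, -0.003], [0, 0, 0], -0.3],
    [[0, 0, -0.003], [0, 0, 0], -0.3],
    [[0, 0, -0.003], [0, 0, 0], -0.3],
    [[0, 0, -0.003], [0, 0, 0], 0.3],
    [[0, 0, -0.003], [0, 0, 0], 1],
    [[0, 0, -0.003], [0, 0, 0], 1],
    [[0, 0, -0.003], [0, 0, 0], 1],
    [[0, 0, -0.003], [0, 0, 0], 1],
    [[0, 0, -0.003], [0, 0, 0], 1],
    [[0, 0, -0.003], [0, 0, 0], 1],
    [[0, 0, -0.003], [0, 0, 0], 1]
  ]
}}

```text
t: 17.88
ee_pos: [468.0, -236.5, 111.6]
orientation: [-2.221, -2.221, 0.0]
ft_force: [0.5, 1.0, 0.1]
width: 80.9
grasp_force: 0.0
```

{"op": "step_arm", "data": {
  "deltas": [
    [[0, 0, -0.05], [0, 0, 0], 1],
    [[0, 0, -0.15], [0, 0, 0], 1],
    [[0, 0, -0.25], [0, 0, 0], 1],
    [[0, 0, -0.35], [0, 0, 0], 1],
    [[0, 0, -0.45], [0, 0, 0], 1],
    [[-0.1, 0, -0.5], [0, 0, 0], 1],
    [[-0.2, 0, -0.5], [0, 0, 0], 1],
    [[-0.3, 0, -0.5], [0, 0, 0], 1],
    [[-0.4, 0, -0.5], [0, 0, 0], 1],
    [[-0.5, 0, -0.5], [0, 0, 0], 1],
    [[-0.5, 0, -0.5], [0, 0, 0], 1],
    [[-0.5, 0, -0.5], [0, 0, 0], 1],
    [[-0.5, 0, -0.5], [0, 0, 0], 1]
  ]
}}

```text
t: 18.97
ee_pos: [467.6, -385.8, 261.2]
orientation: [-2.221, -2.22, -0.0]
ft_force: [-0.2, -0.4, 0.2]
width: 87.9
grasp_force: 0.0
```

```bash
python3 - <<'E'
from h import *
a=snap("side","pics/s6.png");b=snap("top","pics/t6.png")
c=np.zeros((600,800,3),np.uint8)
c[:,:398]=cv2.resize(a["pixels"][210:300,235:295,::-1],(398,600),interpolation=cv2.INTER_CUBIC)
c[:396,400:796]=cv2.resize(b["pixels"][178:233,210:265,::-1],(396,396),interpolation=cv2.INTER_CUBIC)
cv2.imwrite("pics/c7.png",cv2.convertScaleAbs(c,alpha=1.3))
for f in("pics/side0.png","pics/s6.png"):
    m=cv2.inRange(cv2.cvtColor(load(f)["pixels"],cv2.COLOR_RGB2HSV),(50,100,40),(75,255,255))[235:280,250:290];ys,xs=np.nonzero(m);print(len(xs),xs.mean(),ys.mean())
print(get_obs()["ee_pos"])
E
```

```text
153 15.660130718954248 20.875816993464053
159 15.59748427672956 21.150943396226417
[ 467.94504624 -385.25619089  261.48656957]
```

View pics/c7.png

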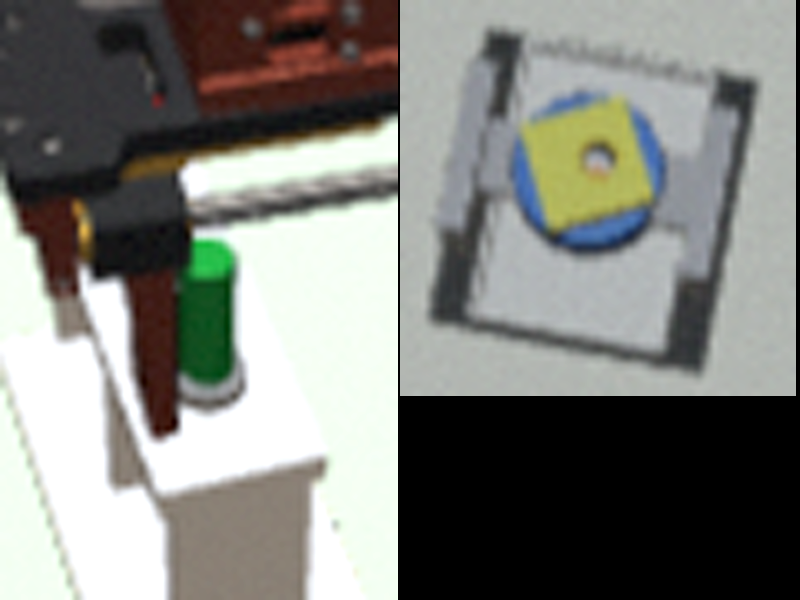

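The green rod stands upright in its hole with its centroid where it started, and the tray floor with a trace of orange shows through the bore. I'll hand in.

```bash
python3 -c "
from workcell import *
print(close_job())"
```

```text
the job is handed in; nothing more can be done
None
```

The plug was pushed out of the bore into the catch tray, the green rod hangs back in its own rack hole with the arm clear, and the job is handed in; no verdict came back, and the plug's place in the tray was seen only as a trace of orange through the bore.

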